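# Pin the focus barrel and lock its ring

### The job

Lock the focus of the fill-level sensor on the table: take the holding pin out of its parking block and put it fully home through the fork of the barrel's arm into the hole of the housing, so that the barrel cannot turn; then turn the knurled lock ring clockwise (seen from above) until it stops, nip it up there to about 0.7 N m for half a second, without ever forcing it past 1.5 N m, and let go. The barrel must keep its setting all the while; leave the pin in, and leave the can, the marker and the lid where they are.

Things in the scene. Friction and masses are not known exactly. Their poses are not given: they have to be found in the camera images.
- housing: Aluminium sensor housing bolted to the table. Origin: underside, on the upright axis of barrel and ring. Foot plate 180 x 90 x 12 mm (x -115 to +65). Round body of radius 34 up to z = 36 mm, a neck of radius 22 up to the ring at z = 56. A pillar, 36 x 36 mm, 40 mm high, stands at x = -75 mm (its own -x side), the pin hole in its top.
- pin_hole (a point): Centre of the mouth of the pin hole, on top of the pillar, 40 mm above the table; axes as the housing's. Blind hole, diameter 11.5 mm with a 2 mm chamfer, 26 mm deep.
- barrel: Dark steel focus barrel with its steel arm; origin and axes as the housing's at its setting. Starts within 0.02 rad of that, must stay within 0.12. Radius 16, top 101 mm above the table. Turns about the upright axis with only 0.04 N m; the ring drags it along unless it is held. The arm (12 mm wide, top at z = 93 mm) leaves it above the ring towards -x and bends down at x = -53 (outer face -57) to the fork.
- fork (a point): Middle of the fork gap at the end of the barrel's arm: 75 mm from the barrel axis, 52 mm above the table, 12 mm above the pin hole's mouth. Two prongs, z = 48 to 56 mm, run out to 89 mm from the axis, 13 mm apart. Here the pin takes the tightening torque (0.7 N m is about 9 N).
- lock_ring: Knurled steel lock ring on the barrel; origin on the barrel axis at the table's height, z up; its x axis turns with it. Clockwise from above tightens. Turning takes 0.12 N m. After 0.5 to 0.8 rad more (how much cannot be seen) it comes up hard: the torque then rises by about 0.4 N m each hundredth of a rad. It stays where it is left. The pinned barrel first gives 0.03 to 0.09 rad of play.
- ring_mid (a point): Centre of the knurled steel lock ring: diameter 54, height 26 mm (56 to 82 mm above the table); this point is 69 mm above the table on the barrel axis. Grip it across its diameter from above, fingers on either side of the barrel, square to the arm. The barrel's top is 32 mm above this point.
- holding_pin: Loose steel pin, 100 g, upright in its parking block, sunk 22 mm. Origin: centre of its foot, z up along it. Shaft diameter 10, length 46 mm, foot chamfered; then a knurled head of diameter 18 mm from 46 to 78 mm above the foot. Fully home, its foot is 26 mm below the mouth of the housing's hole and the head's underside 4 mm above the fork.
- pin_block: Grey plastic parking block fixed to the table, 70 x 70 x 30 mm, origin at the centre of its underside; blind hole of diameter 12 mm, 22 mm deep, in the middle of its top.
- can_30: Bystander: upright drink can, diameter 57 mm, height 156 mm, origin at its underside. Leave it alone.
- marker_silver: Bystander: silver marker lying on the table, 16 x 138 x 18 mm, origin at its underside. Leave it alone.
- lid_a: Bystander: loose dark can lid, diameter 59 mm, 7 mm high, origin at its underside. Leave it alone.
Not all that is in view belongs to the job. What is shaped like the holding_pin but blue is not meant.

How it is judged (in metres and radians):
On the way, in this order (a step that is already met when the one before it is completed fails the run):
1. the holding pin is home in the housing's hole, through the fork (z of holding_pin in the frame of pin_hole below -0.022 m and horizontal distance between holding_pin and pin_hole below 0.005 m and angle between holding_pin's own z axis and vertical below 0.2 rad), for 0.2 s.
2. the ring is up against its stop and nipped up: the arm presses on the pin with at least 6 N (0.45 N m) while the fingers hold the ring, pin still home (all of step 1 and angle between the x axis of lock_ring and the x axis of barrel, either way round above 0.65 rad and contact force between holding_pin and barrel above 6 N and contact force between the fingers and lock_ring above 3 N), for 0.2 s.
At the end, for the whole second after the job is handed in: The pin stands home in the hole (foot at least 22 mm below the mouth, within 5 mm of its axis, leaning less than 0.2 rad) and at rest, the tightened ring is not turned back (its x axis over 0.65 rad from the barrel's), the barrel is within 0.12 rad of its setting (all of step 1 and angle between the x axis of lock_ring and the x axis of barrel, either way round above 0.65 rad and angle between the x axis of barrel and the x axis of housing, either way round below 0.12 rad and linear speed of holding_pin below 0.02 m/s); the robot touches nothing.
It fails at once if the barrel is turned more than 0.12 rad from its setting (angle between the x axis of barrel and the x axis of housing, either way round above 0.12 rad).
It fails at once if the ring is forced: the arm bears on the pin with more than 20 N (1.5 N m) (contact force between holding_pin and barrel above 20 N).
It fails at once if the can, the marker or the lid is moved by more than 30 mm (distance of any of can_30, marker_silver, lid_a from where it was at the start of the episode above 0.03 m).
It also fails if it takes over 58 s, if anything falls off the work surface, if the arm or the gripper's body presses on something with over 40 N, if the wrist force passes 120 N, or if a joint passes its speed limit or range.

### The arm

A 6-joint arm with a two-finger parallel gripper is mounted at the origin on a cart in front of the work surface, level with it; the furniture and walls round the work are solid. World frame = base frame: x ahead of the robot, y to its left, z up, the work surface at z = 0. Lengths are in mm, angles in rad, forces in N, time in s.
With the tool pointing down it reaches from about 350 to 775 mm from the base axis. Payload 7.3 kg.
Tool frame: the origin (TCP) lies between the finger pads; the fingertips stand 14 mm ahead of it and the grasp point (between the pads) lies 5 mm behind it; z points along the fingers, y is the line along which they close (so a half turn about z gives the same grasp; the last joint's range is limited). The gripper opens to 92 mm and grips with 3 to 60 N. Pads are 19 mm wide; open, the fingers measure 130 mm over their backs; the gripper's body (75 mm by 190 mm) begins 47 mm behind the grasp point.
Start: joints at [-1.342, 0.342, 1.524, -0, 1.275, -0.146], TCP at [192.218, -488.565, 240.741] pointing down, gripper open.
Joint ranges: [-2.53, 2.53], [-0.77, 2.02], [0.04, 2.7], [-1, 4.14], [0.28, 2.66], [-3.11, 3.11]. Speed limits (rad/s): [2.57, 2.57, 3.14, 3.14, 3.14, 3.14].

### API

Orientations are given as [roll, pitch, yaw] about the fixed x, y, z axes, in that order (R = Rz(yaw) Ry(pitch) Rx(roll)).
In Python, from plant import get_obs, cams, close_job gives the robot as it stands. The module is installed in compiled form; this text tells all that it offers.
- The arm moves only by the shell command python3 -m creep 'ROWS'. ROWS is JSON, a list of rows, each an object of numbers: "hand": the opening, from 0 (shut) to 1 (fully open); "tx", "ty", "tz": the shift along the tool's x, y, z in m; "spin": the turn about the tool's z in degrees. In form: [{"hand": .., "tx": .., "ty": .., "tz": .., "spin": ..}, ...]. A call has 1 to 5 rows; each row shifts and turns the commanded pose from where the row before left it, along the tool's axes as they then stand; what a row does not reach is not made up. A row lasts 1/8 s, in which the tool goes at most 62.5 mm and 10.7 degrees, less where a joint would pass 70% of its speed; a pose out of reach is approached as far as the arm can. A call is refused whole if a number of a shift passes 0.0625 or a number of a turn 10.7, either way. A call with a gripper value outside its range is refused whole. The fingers move at their own pace and stop on an object; the grip force is fixed at half the most. Time passes only in rows, so rows that do not move let the fingers close. It gives the time, the measured TCP pose, the force, the opening and the grip force at its end, in the units of the state.
- get_obs(): the state, without advancing time (a new reading comes with each control period).
- cams.capture(name): name is "scene" or "top"; returns a dict with "color" (384x512x3 uint8, red, green, blue), "K" (3x3 intrinsics, pixels), "R" (3x3) and "t" (3): a world point X has camera coordinates R X + t. Camera axes: x right, y down, z forward; pixel columns grow to the right and rows downward; lengths in mm; the calibration is good to about 2 mm. A picture is of the moment at which its call begins. There is no depth.
- close_job(): hands the job in; it is judged then, once.
The state is a dict: "time": time; "joint_positions": joint angles; "dq": joint speeds; "tau": joint torques, N m; "tool_pos": TCP position; "tcp_rot": TCP orientation; "contact_force": force on the tool from outside, world axes, zero at the start; "moment": the same for the moment, N m; "grip_width": finger opening in mm; "finger_force": force on a finger pad.
Only numpy, scipy, OpenCV 4.12 (cv2) and the standard library are available. Lean on these libraries where they do the work, as an engineer would, in place of code of your own. Each camera call takes 0.05 s, during which the arm holds its last target. There are 200 camera calls.

## Working session

There is one attempt and no reset: what is moved stays moved. The work goes in short steps, Python scripts to look and compute and a shell command to move; the robot and the scene stay as the last step left them, time stands still between calls to the robot, and variables do not carry over. Pictures are saved under pics/ and viewed, at most 10 in all, crops included, and the job is handed in when it is done.

```bash
mkdir -p pics
python3 - <<'E'
from plant import get_obs,cams
import cv2,pickle,numpy as np
for n in("scene","top"):
    c=cams.capture(n); pickle.dump(c,open(n+"0.pkl","wb"))
    cv2.imwrite(f"pics/{n}0.png",cv2.resize(c["color"][:,:,::-1],(768,576),interpolation=cv2.INTER_CUBIC))
    print(n,c["K"].round(1).tolist(),c["R"].round(4).tolist(),c["t"].round(1).tolist())
print(get_obs())
E
```

```text
scene [[370.3, 0.0, 251.1], [0.0, 370.3, 185.8], [0.0, 0.0, 1.0]] [[-0.7684, -0.6396, -0.0218], [-0.2433, 0.3235, -0.9144], [0.5919, -0.6973, -0.4042]] [459.0, 193.3, 761.6]
top [[476.4, 0.0, 249.6], [0.0, 476.4, 194.3], [0.0, 0.0, 1.0]] [[-0.0156, -0.9998, -0.0085], [-0.9938, 0.0164, -0.1098], [0.11, 0.0067, -0.9939]] [8.2, 571.5, 1558.7]
{'time': 0.1, 'joint_positions': array([-1.34199252e+00,  3.42657480e-01,  1.52490351e+00, -2.43283542e-05,
        1.27535876e+00, -1.46021198e-01]), 'dq': array([ 0.00114683, -0.00197592, -0.00476676, -0.00050383,  0.00111577,
       -0.00126519]), 'tau': array([ 1.39230200e-03, -4.32006133e+01, -2.44694495e+01,  7.19041144e-02,
        5.25509776e-02, -4.88398518e-05]), 'tool_pos': array([ 192.13685181, -488.22906533,  240.11840421]), 'tcp_rot': array([-3.14027629e+00, -1.70079500e-04,  3.74831990e-01]), 'contact_force': array([ 0.81298458, -0.67658957, -0.08176118]), 'moment': array([-0.02415602, -0.00858501, -0.04977203]), 'finger_force': 0.0, 'grip_width': 92.02504447032857}
```

View pics/scene0.png

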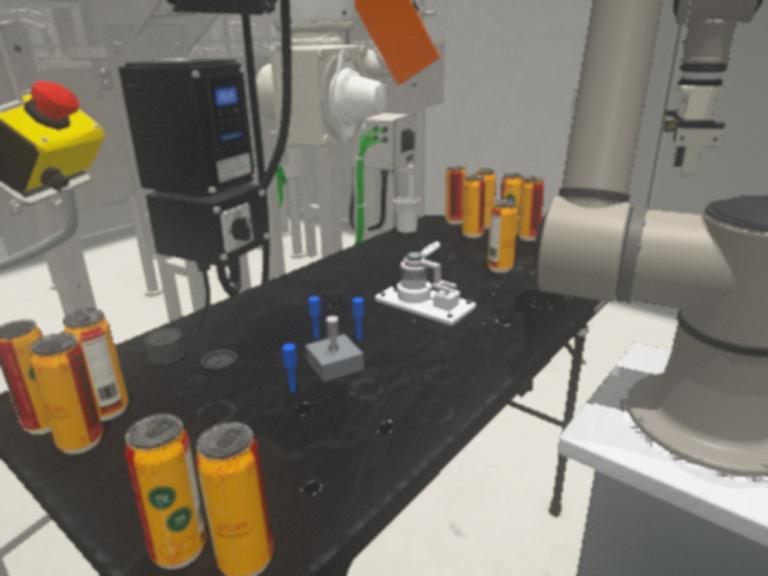

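View pics/top0.png

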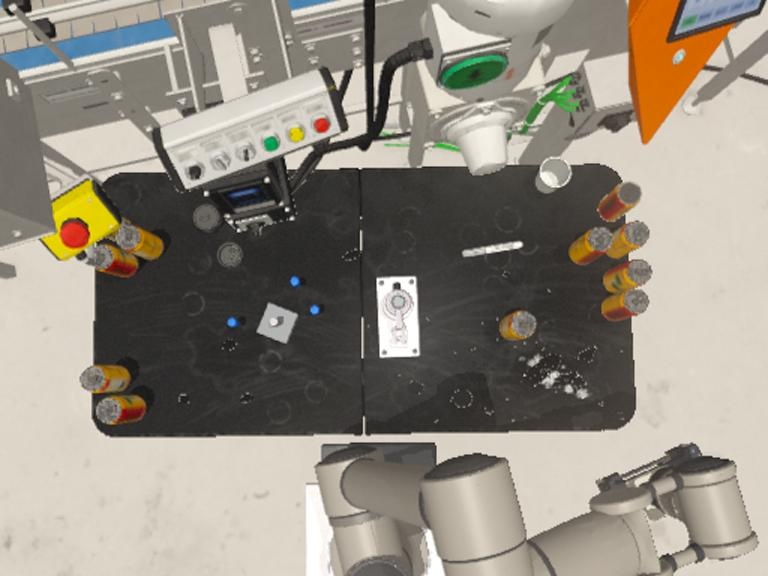

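The top view shows the grey block at (277,322) with a grey-headed pin in it. Three blue pins stand at (295,281), (314,310) and (232,322), and the housing is at (398,316) with its pillar towards the robot. Only the grey pin at (276,321) is steel and standing in the block, so it fits the description. I'll confirm it in one enlarged composite.

```bash
cat > h.py <<'E'
import numpy as np,cv2,pickle
def load(n): return pickle.load(open(n+".pkl","rb"))
def proj(c,X):
    x=(c["K"]@(c["R"]@np.atleast_2d(X).T+np.array(c["t"]).reshape(3,1))); return (x[:2]/x[2]).T
def back(c,u,v,z):
    d=c["R"].T@np.linalg.inv(c["K"])@[u,v,1.]; o=-c["R"].T@np.array(c["t"]); return o+d*(z-o[2])/d[2]
def crop(c,u0,v0,w,h,s): return cv2.resize(c["color"][v0:v0+h,u0:u0+w,::-1],(w*s,h*s),interpolation=cv2.INTER_CUBIC)
E
python3 - <<'E'
from h import *
t=load("top0");s=load("scene0")
a=np.hstack([crop(t,150,180,50,60,8)[:, :400],crop(t,240,180,50,60,8)[:, :400]])
cv2.imwrite("pics/c1.png",a)
b=np.hstack([crop(s,200,195,50,60,8),crop(s,248,160,50,60,8)])
E
python3 - <<'E'
from h import *
s=load("scene0")
cv2.imwrite("pics/c2.png",np.hstack([crop(s,200,200,50,60,8)[:,:300],crop(s,248,160,70,60,7)[:420].copy() if 0 else cv2.copyMakeBorder(crop(s,248,160,70,60,7),0,60,0,0,cv2.BORDER_CONSTANT)]))
E
```

```text
(no output)
```

View pics/c1.png

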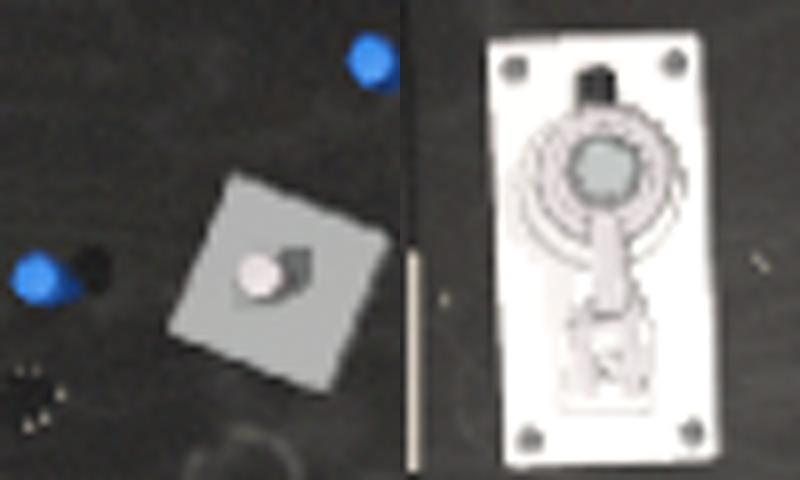

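View pics/c2.png

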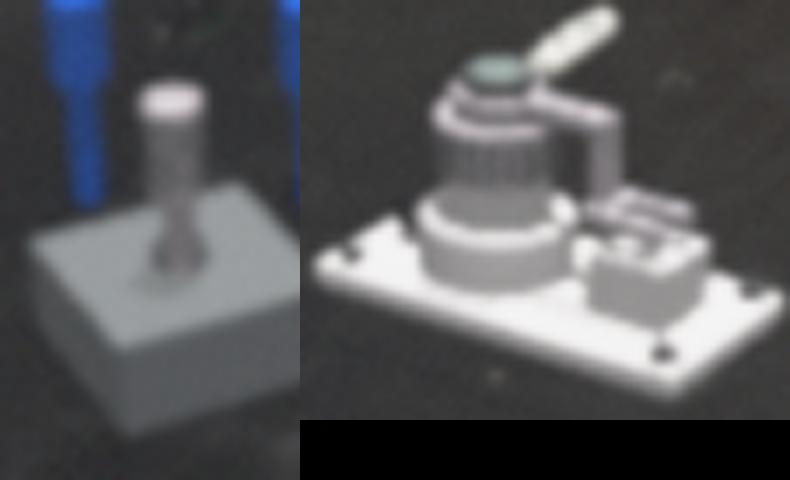

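The crops confirm it: the grey steel pin stands in the block with its head at about (258,277) in the first crop, and the blue ones stand on the bare table. The housing's fork points towards the robot. Next I fit the poses from the corner pixels of both views.

```bash
cat >> h.py <<'E'
from scipy.optimize import least_squares
def src(p,s,u0,v0,ox=0): return np.array([(p[0]-ox+.5)/s-.5+u0,(p[1]+.5)/s-.5+v0])
def Rz(a): c,s=np.cos(a),np.sin(a); return np.array([[c,-s,0],[s,c,0],[0,0,1]])
def fit(obs,x0):
    f=lambda q:np.concatenate([(proj(c,Rz(q[2])@X+[q[0],q[1],0])[0]-p)*w for c,X,p,w in obs])
    r=least_squares(f,x0,loss="soft_l1",x_scale=[10,10,.1]); return r.x,f(r.x).reshape(-1,2)
E
python3 - <<'E'
from h import *
t=load("top0");s=load("scene0")
T1=lambda x,y:src((x,y),8,150,180);T2=lambda x,y:src((x,y),8,240,180,400)
S1=lambda x,y:src((x,y),8,200,200);S2=lambda x,y:src((x,y),7,248,160,300)
A=np.array
for nm,cs in(("top",[t]),("scene",[s]),("both",[t,s])):
    # block: axes: world top image: up=+x, left=+y
    ob=[(t,A([-35,35,30]),T1(167,328),1),(t,A([35,35,30]),T1(235,172),1),(t,A([35,-35,30]),T1(390,240),1),(t,A([-35,-35,30]),T1(328,393),1),
        (s,A([35,35,30]),S1(30,240),1),(s,A([-35,35,30]),S1(122,348),1),(s,A([35,-35,30]),S1(238,185),1)]
    x,e=fit([o for o in ob if o[0] in cs] if 0 else [o for o in ob if any(o[0] is c for c in cs)],[550,150,-.3])
    print(nm,"block",x.round(2),"res",np.abs(e).max().round(2))
    oh=[(t,A([65,45,12]),T2(488,40),1),(t,A([65,-45,12]),T2(700,35),1),(t,A([-115,-45,12]),T2(718,458),1),(t,A([-115,45,12]),T2(506,467),1),(t,A([0,0,101]),T2(604,172),1),
        (s,A([65,45,12]),S2(316,262),1),(s,A([-115,45,12]),S2(672,385),1),(s,A([-115,-45,12]),S2(785,295),1),(s,A([0,0,101]),S2(496,70),1)]
    x,e=fit([o for o in oh if any(o[0] is c for c in cs)],[550,-50,0])
    print(nm,"house",x.round(3),e.round(2).tolist(),"hole",(Rz(x[2])@[-75,0,0]+[x[0],x[1],0]).round(1))
print("pin top",back(t,*T1(258,277),86).round(1))
# pin from both
f=lambda q:np.concatenate([proj(t,[q[0],q[1],86])[0]-T1(258,277),proj(s,[q[0],q[1],86])[0]-S1(171,101)])
r=least_squares(f,[500,150]);print(r.x.round(1),r.fun.round(2))
# can, marker, lid
for nm,p,z in(("can",(522,318),156),("lid",(230,254),7),("m1",(463,253),9),("m2",(523,244),9)):
    print(nm,back(t,*((A(p)+.5)/1.5-.5),z).round(0))
E
```

```text
top block [ 5.0617e+02  2.1674e+02 -4.1000e-01] res 0.5
top house [ 5.42272e+02 -5.07770e+01  2.20000e-02] [[-0.05, 0.17], [0.01, -0.23], [0.13, 0.22], [-0.26, 0.12], [0.15, -0.28]] hole [467.3 -52.4   0. ]
scene block [ 5.0662e+02  2.1726e+02 -3.8000e-01] res 0.18
scene house [ 5.41526e+02 -4.85900e+01  1.90000e-02] [[-0.41, 0.1], [-0.1, -0.69], [0.18, 0.35], [0.3, 0.17]] hole [466.5 -50.    0. ]
both block [ 5.0646e+02  2.1708e+02 -3.9000e-01] res 0.59
both house [ 5.42373e+02 -5.03480e+01  2.00000e-02] [[-0.14, 0.12], [-0.08, -0.23], [-0.06, 0.22], [-0.45, 0.07], [0.02, -0.31], [-0.25, -0.15], [0.05, -1.04], [0.25, 0.03], [0.42, -0.07]] hole [467.4 -51.9   0. ]
pin top [504.9 217.5  86. ]
[505.5 218.2] [-0.22 -0.19  0.21 -0.05]
can [ 499. -301.  156.]
lid [666. 327.   7.]
m1 [ 659. -202.    9.]
m2 [ 677. -339.    9.]
```

```bash
python3 -m creep '[{"spin":10.16,"hand":0.5},{"spin":10.16,"hand":0.5},{"tx":0.05,"ty":-0.02,"hand":0.5},{"tx":0.05,"ty":-0.02,"hand":0.5},{"tx":0.05,"ty":-0.03,"hand":0.5}]'; python3 -m creep '[{"tx":0.04,"ty":-0.04,"hand":0.5},{"tx":0.04,"ty":-0.04,"hand":0.5},{"tx":0.03,"ty":-0.05,"hand":0.5},{"tx":0.02,"ty":-0.05,"hand":0.5},{"tx":0.01,"ty":-0.055,"hand":0.5}]'
```

```text
invalid input at $[0]: expected keys hand, tx, ty, tz, spin
invalid input at $[0]: expected keys hand, tx, ty, tz, spin
```

```bash
python3 -m creep '[{"hand":0.5,"tx":0,"ty":0,"tz":0,"spin":10.16},{"hand":0.5,"tx":0,"ty":0,"tz":0,"spin":10.16},{"hand":0.5,"tx":0.05,"ty":-0.02,"tz":0,"spin":0},{"hand":0.5,"tx":0.05,"ty":-0.02,"tz":0,"spin":0},{"hand":0.5,"tx":0.05,"ty":-0.03,"tz":0,"spin":0}]'; python3 -m creep '[{"hand":0.5,"tx":0.04,"ty":-0.04,"tz":0,"spin":0},{"hand":0.5,"tx":0.04,"ty":-0.04,"tz":0,"spin":0},{"hand":0.5,"tx":0.03,"ty":-0.05,"tz":0,"spin":0},{"hand":0.5,"tx":0.02,"ty":-0.05,"tz":0,"spin":0},{"hand":0.5,"tx":0.01,"ty":-0.05,"tz":0,"spin":0}]'
```

```text
time: 0.72
tool_pos: [342.0, -415.0, 240.3]
tcp_rot: [-3.141, 0.0, 0.019]
contact_force: [1.2, -0.5, 0.6]
grip_width: 47.7
finger_force: 0.0
time: 1.35
tool_pos: [476.7, -180.9, 240.2]
tcp_rot: [-3.141, 0.0, 0.021]
contact_force: [0.9, 0.6, 0.2]
grip_width: 45.4
finger_force: 0.0
```

```bash
python3 -m creep '[{"hand":0.5,"tx":0.008,"ty":-0.05,"tz":0,"spin":0},{"hand":0.5,"tx":0.008,"ty":-0.05,"tz":0,"spin":0},{"hand":0.5,"tx":0.007,"ty":-0.05,"tz":0,"spin":0},{"hand":0.5,"tx":0.007,"ty":-0.05,"tz":0,"spin":0},{"hand":0.5,"tx":0.007,"ty":-0.05,"tz":0,"spin":0}]'; python3 -m creep '[{"hand":0.5,"tx":0,"ty":-0.05,"tz":0.02,"spin":0},{"hand":0.5,"tx":0,"ty":-0.05,"tz":0.03,"spin":0},{"hand":0.5,"tx":0,"ty":-0.048,"tz":0.03,"spin":0},{"hand":0.5,"tx":0,"ty":0,"tz":0.03,"spin":0},{"hand":0.5,"tx":0,"ty":0,"tz":0,"spin":0}]'
python3 - <<'E'
from plant import cams
from h import *
for n in("top","scene"):
    c=cams.capture(n);pickle.dump(c,open(n+"1.pkl","wb"))
t=load("top1");s=load("scene1")
cv2.imwrite("pics/c3.png",np.hstack([crop(t,150,180,60,60,6),crop(s,190,175,70,60,6)]))
E
```

```text
time: 1.98
tool_pos: [507.9, 69.5, 240.4]
tcp_rot: [3.141, 0.0, 0.02]
contact_force: [0.8, -0.7, -0.2]
grip_width: 45.7
finger_force: 0.0
time: 2.6
tool_pos: [503.2, 215.9, 128.3]
tcp_rot: [3.14, 0.006, 0.021]
contact_force: [-0.9, -0.2, 0.2]
grip_width: 45.8
finger_force: 0.0
```

View pics/c3.png

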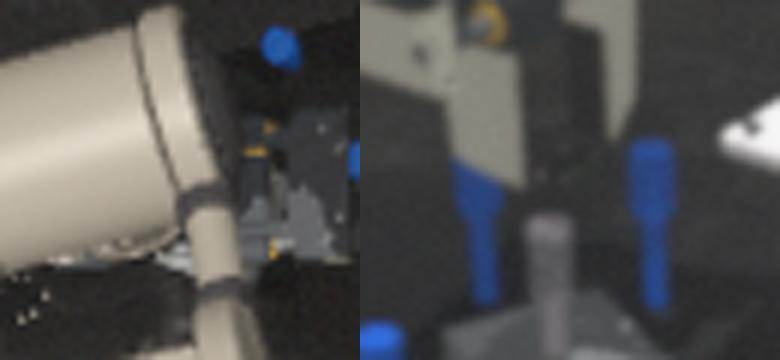

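The scene crop shows the two fingers above the grey pin, whose head is at about (548,225), and the two blue pins clear on either side. I'll descend around the head.

```bash
python3 -m creep '[{"hand":0.5,"tx":0.003,"ty":-0.001,"tz":0.015,"spin":0},{"hand":0.5,"tx":0,"ty":0,"tz":0.022,"spin":0},{"hand":0.5,"tx":0,"ty":0,"tz":0.021,"spin":0},{"hand":0.5,"tx":0,"ty":0,"tz":0,"spin":0},{"hand":0.5,"tx":0,"ty":0,"tz":0,"spin":0}]'
```

```text
time: 3.32
tool_pos: [508.8, 216.8, 73.5]
tcp_rot: [-3.141, -0.002, 0.02]
contact_force: [0.1, 0.0, -1.0]
grip_width: 46.1
finger_force: 0.0
```

```bash
python3 -m creep '[{"hand":0.5,"tx":-0.003,"ty":0,"tz":0.004,"spin":0},{"hand":0.5,"tx":0,"ty":0,"tz":0,"spin":0}]'; python3 -m creep '[{"hand":0,"tx":0,"ty":0,"tz":0,"spin":0},{"hand":0,"tx":0,"ty":0,"tz":0,"spin":0},{"hand":0,"tx":0,"ty":0,"tz":0,"spin":0},{"hand":0,"tx":0,"ty":0,"tz":0,"spin":0},{"hand":0,"tx":0,"ty":0,"tz":0,"spin":0}]'
```

```text
time: 3.58
tool_pos: [504.8, 216.8, 68.9]
tcp_rot: [3.142, -0.0, 0.02]
contact_force: [0.3, -0.5, -0.8]
grip_width: 45.9
finger_force: 0.0
time: 4.2
tool_pos: [505.1, 216.9, 68.7]
tcp_rot: [3.142, -0.0, 0.02]
contact_force: [0.1, -0.9, 0.1]
grip_width: 17.8
finger_force: 30.0
```

```bash
python3 -m creep '[{"hand":0,"tx":0,"ty":0,"tz":-0.01,"spin":0},{"hand":0,"tx":0,"ty":0,"tz":-0.02,"spin":0},{"hand":0,"tx":0,"ty":0,"tz":-0.03,"spin":0},{"hand":0,"tx":0,"ty":0,"tz":-0.03,"spin":0},{"hand":0,"tx":0,"ty":0,"tz":-0.01,"spin":0}]';python3 -m creep '[{"hand":0,"tx":-0.008,"ty":0.03,"tz":0,"spin":0},{"hand":0,"tx":-0.009,"ty":0.05,"tz":0,"spin":0},{"hand":0,"tx":-0.009,"ty":0.05,"tz":0,"spin":0},{"hand":0,"tx":-0.009,"ty":0.05,"tz":0,"spin":0},{"hand":0,"tx":-0.009,"ty":0.05,"tz":0,"spin":0}]';python3 -m creep '[{"hand":0,"tx":0,"ty":0.03,"tz":0,"spin":0},{"hand":0,"tx":0,"ty":0.008,"tz":0,"spin":0},{"hand":0,"tx":0,"ty":0,"tz":0,"spin":0},{"hand":0,"tx":0,"ty":0,"tz":0,"spin":0},{"hand":0,"tx":0,"ty":0,"tz":0,"spin":0}]'
python3 - <<'E'
from plant import cams
from h import *
for n in("top","scene"):
    c=cams.capture(n);pickle.dump(c,open(n+"2.pkl","wb"))
t=load("top2");s=load("scene2")
cv2.imwrite("pics/c4.png",np.hstack([cv2.resize(crop(t,230,170,60,70,5),(420,490)),crop(s,252,140,54,70,7)]))
E
```

```text
time: 4.82
tool_pos: [505.9, 217.1, 170.9]
tcp_rot: [-3.141, -0.004, 0.02]
contact_force: [0.3, -0.5, -1.8]
grip_width: 17.4
finger_force: 30.0
time: 5.45
tool_pos: [464.9, -15.4, 168.2]
tcp_rot: [-3.142, 0.001, 0.02]
contact_force: [0.7, -0.6, -0.4]
grip_width: 17.2
finger_force: 30.0
time: 6.08
tool_pos: [466.5, -51.0, 168.6]
tcp_rot: [-3.141, 0.0, 0.022]
contact_force: [-0.3, 0.4, -1.3]
grip_width: 17.1
finger_force: 30.0
```

View pics/c4.png

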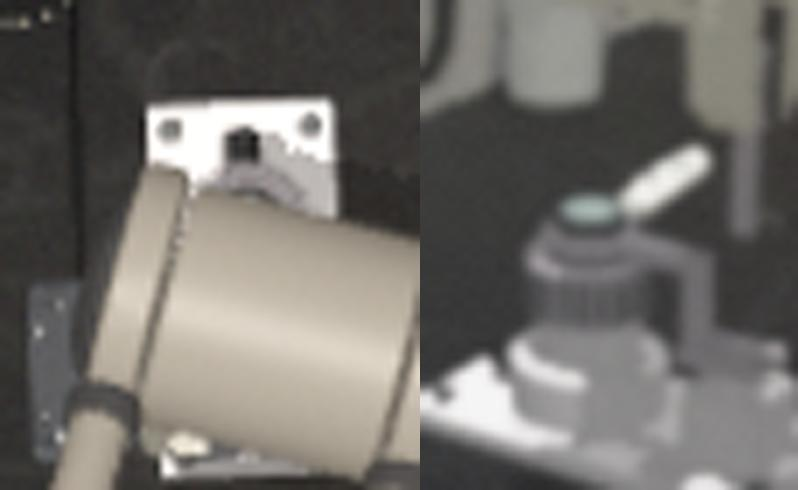

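The scene crop shows the pin held upright, with its foot at about (742,238), above and slightly behind the fork at (745,350). I'll measure the shaft's column to sub-pixel accuracy to check the camera's bias against the arm.

Run:
```python
from h import *
s=load("scene2");t=load("top0");s0=load("scene0")
g=s["color"].astype(float).mean(2)
for v in range(160,172,2):
    r=g[v,346:369] if 0 else g[v,290:306]; print(v,r.round(0).astype(int).tolist())
for p in([467,-51,125],[467,-51,108],[467.4,-51.9,108]): print(p,proj(s,p).round(2))
# scene0: pin shaft/head in block
g=s0["color"].astype(float).mean(2)
for v in range(212,226,3): print(v,g[v,213:231].round(0).astype(int).tolist())
for p in([505.9,217.1,80],[505.9,217.1,60]): print(p,proj(s0,p).round(2))
# fork rows
g=s0["color"].astype(float).mean(2)
for v in range(184,206,2): print(v,g[v,280:312].round(0).astype(int).tolist())
for p in([-75,0,40],[-89,6.5,56],[-89,-6.5,56],[-53,0,93],[-93,18,40],[-93,-18,40],[-57,18,40]): 
    P=Rz(.02)@np.array(p)+[542.3,-50.3,0]; print(p,proj(s0,P).round(2))
```

```text
160 [97, 104, 86, 65, 58, 61, 79, 101, 110, 108, 86, 65, 59, 59, 57, 57]
162 [223, 226, 194, 124, 71, 63, 84, 104, 110, 105, 86, 64, 58, 57, 54, 56]
164 [219, 203, 159, 103, 66, 64, 85, 105, 109, 102, 82, 64, 59, 57, 55, 56]
166 [134, 98, 72, 62, 61, 67, 84, 106, 110, 100, 80, 62, 58, 57, 57, 57]
168 [61, 58, 58, 60, 59, 66, 87, 107, 109, 100, 79, 63, 59, 59, 57, 56]
170 [56, 56, 53, 57, 58, 68, 88, 106, 110, 100, 84, 74, 68, 64, 58, 55]
[467, -51, 125] [[298.22 167.26]]
[467, -51, 108] [[298.04 172.98]]
[467.4, -51.9, 108] [[298.1  172.85]]
212 [51, 48, 52, 66, 113, 170, 206, 214, 216, 215, 207, 176, 112, 62, 52, 51, 51, 51]
215 [54, 50, 48, 53, 70, 96, 114, 119, 124, 123, 113, 95, 75, 57, 51, 50, 53, 51]
218 [55, 51, 51, 54, 57, 77, 92, 97, 98, 95, 92, 85, 70, 58, 52, 54, 52, 52]
221 [59, 51, 50, 50, 59, 73, 87, 91, 95, 101, 100, 88, 75, 64, 60, 60, 57, 57]
224 [59, 53, 55, 55, 62, 79, 95, 101, 106, 112, 113, 116, 128, 138, 140, 148, 148, 134]
[505.9, 217.1, 80] [[221.47 214.16]]
[505.9, 217.1, 60] [[221.93 221.55]]
184 [90, 88, 90, 83, 70, 63, 60, 60, 70, 94, 115, 122, 120, 108, 7
[... 1185 characters left out ...]
180, 197, 219, 229, 222, 189, 158, 147, 145, 146, 148, 147, 147, 147, 148, 151, 153, 151, 148, 149, 148, 151, 174, 217, 234, 234, 220, 176, 120]
202 [224, 226, 228, 234, 237, 238, 240, 236, 211, 165, 147, 146, 146, 148, 147, 148, 147, 147, 147, 147, 147, 146, 148, 149, 158, 193, 232, 243, 244, 240, 220, 168]
204 [243, 242, 241, 241, 240, 238, 237, 235, 224, 201, 178, 165, 160, 154, 150, 149, 148, 147, 147, 148, 147, 148, 157, 182, 218, 236, 242, 244, 244, 244, 243, 242]
[-75, 0, 40] [[297.4  194.96]]
[-89, 6.5, 56] [[300.58 191.86]]
[-89, -6.5, 56] [[303.01 190.29]]
[-53, 0, 93] [[291.32 176.1 ]]
[-93, 18, 40] [[299.45 198.8 ]]
[-93, -18, 40] [[306.13 194.36]]
[-57, 18, 40] [[288.64 195.56]]
```

```bash
python3 -m creep '[{"hand":0,"tx":0,"ty":0.001,"tz":0.01,"spin":0},{"hand":0,"tx":0,"ty":0,"tz":0.02,"spin":0},{"hand":0,"tx":0,"ty":0,"tz":0.017,"spin":0},{"hand":0,"tx":0,"ty":0,"tz":0,"spin":0},{"hand":0,"tx":0,"ty":0,"tz":0,"spin":0}]'
python3 - <<'E'
from plant import cams
from h import *
for n in("top","scene"):
    c=cams.capture(n);pickle.dump(c,open(n+"3.pkl","wb"))
s=load("scene3")
cv2.imwrite("pics/c5.png",crop(s,270,150,50,60,10))
E
```

```text
time: 6.8
tool_pos: [466.7, -53.0, 121.9]
tcp_rot: [3.141, -0.0, 0.02]
contact_force: [0.2, -0.1, -1.7]
grip_width: 17.5
finger_force: 30.0
```

View pics/c5.png

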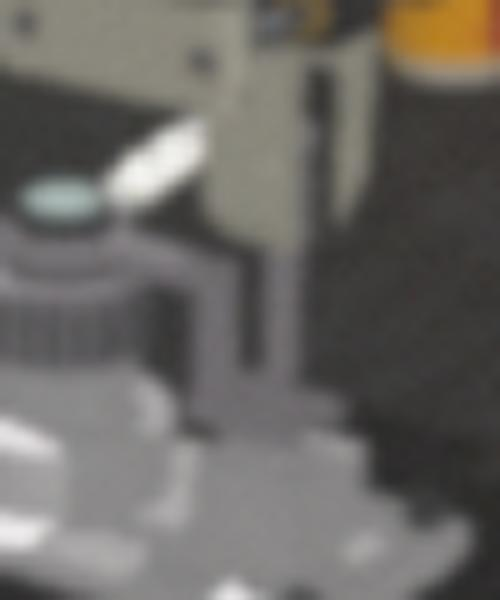

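The crop shows the shaft coming down just above the fork at about (285,390), with the arm's upright to its left. I'll descend in small steps and watch the force.

```bash
python3 -m creep '[{"hand":0,"tx":0,"ty":0,"tz":0,"spin":0}]' | sed -n 2p; python3 -m creep '[{"hand":0,"tx":0,"ty":0,"tz":0.003,"spin":0},{"hand":0,"tx":0,"ty":0,"tz":0.003,"spin":0},{"hand":0,"tx":0,"ty":0,"tz":0,"spin":0}]'
```

```text
tool_pos: [466.8, -53.1, 122.2]
time: 7.4
tool_pos: [466.3, -52.9, 115.4]
tcp_rot: [-3.141, 0.001, 0.02]
contact_force: [-0.1, 0.3, -0.8]
grip_width: 17.5
finger_force: 30.0
```

```bash
python3 -m creep '[{"hand":0,"tx":0,"ty":-0.001,"tz":0,"spin":0},{"hand":0,"tx":0,"ty":0,"tz":0.003,"spin":0},{"hand":0,"tx":0,"ty":0,"tz":0.003,"spin":0},{"hand":0,"tx":0,"ty":0,"tz":0,"spin":0}]';python3 -m creep '[{"hand":0,"tx":0,"ty":0,"tz":0.003,"spin":0},{"hand":0,"tx":0,"ty":0,"tz":0.003,"spin":0},{"hand":0,"tx":0,"ty":0,"tz":0,"spin":0}]'
```

```text
time: 7.9
tool_pos: [466.3, -51.9, 109.4]
tcp_rot: [-3.141, 0.001, 0.02]
contact_force: [0.4, -1.0, -0.7]
grip_width: 17.2
finger_force: 30.0
time: 8.28
tool_pos: [466.3, -51.9, 103.4]
tcp_rot: [-3.141, 0.001, 0.02]
contact_force: [-0.9, -0.1, -0.4]
grip_width: 17.4
finger_force: 30.0
```

Foot is now at about 43 mm, between the prongs without contact. Next is the hole's mouth at 40 mm.

```bash
python3 -m creep '[{"hand":0,"tx":0,"ty":0,"tz":0.002,"spin":0},{"hand":0,"tx":0,"ty":0,"tz":0.002,"spin":0},{"hand":0,"tx":0,"ty":0,"tz":0,"spin":0}]';python3 -m creep '[{"hand":0,"tx":0,"ty":0,"tz":0.002,"spin":0},{"hand":0,"tx":0,"ty":0,"tz":0.001,"spin":0},{"hand":0,"tx":0,"ty":0,"tz":0,"spin":0}]'
```

```text
time: 8.65
tool_pos: [466.4, -51.9, 99.5]
tcp_rot: [-3.142, 0.0, 0.02]
contact_force: [0.2, -0.1, -0.5]
grip_width: 17.6
finger_force: 30.0
time: 9.02
tool_pos: [466.5, -52.0, 96.6]
tcp_rot: [3.141, 0.0, 0.02]
contact_force: [-1.2, -1.1, -0.4]
grip_width: 17.4
finger_force: 30.0
```

```bash
python3 -m creep '[{"hand":0,"tx":0,"ty":0,"tz":0.002,"spin":0},{"hand":0,"tx":0,"ty":0,"tz":0.001,"spin":0},{"hand":0,"tx":0,"ty":0,"tz":0,"spin":0}]';python3 -m creep '[{"hand":0,"tx":0,"ty":0,"tz":0.002,"spin":0},{"hand":0,"tx":0,"ty":0,"tz":0.001,"spin":0},{"hand":0,"tx":0,"ty":0,"tz":0,"spin":0}]'
```

```text
time: 9.4
tool_pos: [466.5, -52.0, 93.6]
tcp_rot: [3.141, 0.0, 0.02]
contact_force: [-0.8, -1.5, -0.8]
grip_width: 17.3
finger_force: 30.0
time: 9.78
tool_pos: [466.5, -52.0, 90.6]
tcp_rot: [3.142, 0.0, 0.02]
contact_force: [-0.3, -1.2, -1.7]
grip_width: 17.2
finger_force: 30.0
```

```bash
python3 -m creep '[{"hand":0,"tx":0,"ty":0,"tz":0.003,"spin":0},{"hand":0,"tx":0,"ty":0,"tz":0.003,"spin":0},{"hand":0,"tx":0,"ty":0,"tz":0.002,"spin":0},{"hand":0,"tx":0,"ty":0,"tz":0,"spin":0}]';python3 -m creep '[{"hand":0,"tx":0,"ty":0,"tz":0.003,"spin":0},{"hand":0,"tx":0,"ty":0,"tz":0.003,"spin":0},{"hand":0,"tx":0,"ty":0,"tz":0.001,"spin":0},{"hand":0,"tx":0,"ty":0,"tz":0,"spin":0}]'
```

```text
time: 10.28
tool_pos: [466.4, -52.0, 82.5]
tcp_rot: [3.142, 0.0, 0.02]
contact_force: [-0.8, -0.0, -0.9]
grip_width: 17.2
finger_force: 30.0
time: 10.78
tool_pos: [466.4, -52.0, 75.6]
tcp_rot: [3.142, 0.0, 0.02]
contact_force: [0.7, -0.7, -0.6]
grip_width: 17.3
finger_force: 30.0
```

```bash
python3 -m creep '[{"hand":0,"tx":0,"ty":0,"tz":0.001,"spin":0},{"hand":0,"tx":0,"ty":0,"tz":0,"spin":0},{"hand":0.4,"tx":0,"ty":0,"tz":0,"spin":0},{"hand":0.4,"tx":0,"ty":0,"tz":0,"spin":0},{"hand":0.4,"tx":0,"ty":0,"tz":0,"spin":0}]';python3 -m creep '[{"hand":0.4,"tx":0,"ty":0,"tz":-0.01,"spin":0},{"hand":0.4,"tx":0,"ty":0,"tz":-0.03,"spin":0},{"hand":0.4,"tx":0,"ty":0,"tz":-0.03,"spin":0},{"hand":0.4,"tx":0,"ty":0,"tz":-0.03,"spin":0},{"hand":0.4,"tx":0,"ty":0,"tz":0,"spin":0}]'
```

```text
time: 11.4
tool_pos: [466.5, -51.9, 74.7]
tcp_rot: [3.142, -0.0, 0.02]
contact_force: [-0.2, -0.2, 0.1]
grip_width: 36.2
finger_force: 0.0
time: 12.02
tool_pos: [467.8, -52.3, 177.4]
tcp_rot: [3.14, -0.005, 0.02]
contact_force: [0.2, 0.2, -0.9]
grip_width: 36.6
finger_force: 0.0
```

The pin is in. Next is the ring: move along tool x by 75.7 mm, open wide, and pre-turn 17° anticlockwise.

```bash
python3 -m creep '[{"hand":1,"tx":0.025,"ty":0,"tz":0,"spin":0},{"hand":1,"tx":0.03,"ty":0,"tz":0,"spin":0},{"hand":1,"tx":0.0207,"ty":0,"tz":0,"spin":0},{"hand":1,"tx":0,"ty":0,"tz":0,"spin":-8.6},{"hand":1,"tx":0,"ty":0,"tz":0,"spin":-8.6}]';python3 -m creep '[{"hand":1,"tx":0,"ty":0,"tz":0,"spin":0},{"hand":1,"tx":0,"ty":0,"tz":0,"spin":0},{"hand":1,"tx":0,"ty":0,"tz":0,"spin":0}]'
python3 - <<'E'
from plant import cams,get_obs
from h import *
s=cams.capture("scene");print(get_obs()["joint_positions"].round(3))
pickle.dump(s,open("scene4.pkl","wb"))
cv2.imwrite("pics/c6.png",crop(s,245,130,70,75,8)[:600,:560])
E
```

```text
time: 12.65
tool_pos: [541.8, -50.2, 173.6]
tcp_rot: [-3.141, 0.002, 0.325]
contact_force: [0.1, -0.0, 0.3]
grip_width: 82.3
finger_force: 0.0
time: 13.02
tool_pos: [542.0, -50.4, 174.6]
tcp_rot: [-3.142, 0.0, 0.319]
contact_force: [-0.5, 0.0, 0.3]
grip_width: 92.0
finger_force: 0.0
[-0.233  0.438  1.569 -0.     1.134  1.018]
```

View pics/c6.png

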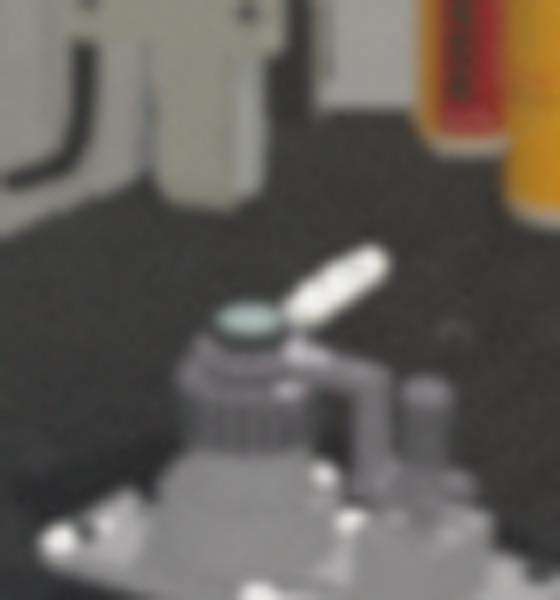

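The crop shows the pin upright with its head at (425,430) just above the fork, and the gripper centred over the barrel top at (250,320). I'll descend onto the ring.

```bash
python3 -m creep '[{"hand":1,"tx":0,"ty":0,"tz":0.02,"spin":0},{"hand":1,"tx":0,"ty":0,"tz":0.03,"spin":0},{"hand":1,"tx":0,"ty":0,"tz":0.02,"spin":0},{"hand":1,"tx":0,"ty":0,"tz":0,"spin":0}]';python3 -m creep '[{"hand":1,"tx":0,"ty":0,"tz":0.02,"spin":0},{"hand":1,"tx":0,"ty":0,"tz":0.01,"spin":0},{"hand":1,"tx":0,"ty":0,"tz":0.009,"spin":0},{"hand":1,"tx":0,"ty":0,"tz":0,"spin":0},{"hand":1,"tx":0,"ty":0,"tz":0,"spin":0}]'
```

```text
time: 13.58
tool_pos: [541.2, -50.2, 103.5]
tcp_rot: [-3.14, 0.003, 0.32]
contact_force: [-0.0, 0.2, 0.7]
grip_width: 91.7
finger_force: 0.0
time: 14.2
tool_pos: [542.5, -50.5, 66.2]
tcp_rot: [3.141, -0.001, 0.32]
contact_force: [0.7, 0.2, 0.5]
grip_width: 91.6
finger_force: 0.0
```

```bash
python3 -m creep '[{"hand":0.62,"tx":0,"ty":0,"tz":0,"spin":0},{"hand":0.62,"tx":0,"ty":0,"tz":0,"spin":0},{"hand":0,"tx":0,"ty":0,"tz":0,"spin":0},{"hand":0,"tx":0,"ty":0,"tz":0,"spin":0},{"hand":0,"tx":0,"ty":0,"tz":0,"spin":0}]'; python3 -c "
from plant import get_obs
o=get_obs();print(o['moment'].round(3))"
```

```text
time: 14.82
tool_pos: [542.2, -50.5, 65.7]
tcp_rot: [3.141, -0.0, 0.32]
contact_force: [0.1, 0.4, 0.1]
grip_width: 53.2
finger_force: 30.0
[-0.039  0.017  0.031]
```

```bash
python3 -m creep '[{"hand":0,"tx":0,"ty":0,"tz":0,"spin":2},{"hand":0,"tx":0,"ty":0,"tz":0,"spin":3},{"hand":0,"tx":0,"ty":0,"tz":0,"spin":3},{"hand":0,"tx":0,"ty":0,"tz":0,"spin":3},{"hand":0,"tx":0,"ty":0,"tz":0,"spin":0}]'; python3 -c "
from plant import get_obs
o=get_obs();print(o['moment'].round(3))"
python3 -m creep '[{"hand":0,"tx":0,"ty":0,"tz":0,"spin":3},{"hand":0,"tx":0,"ty":0,"tz":0,"spin":3},{"hand":0,"tx":0,"ty":0,"tz":0,"spin":3},{"hand":0,"tx":0,"ty":0,"tz":0,"spin":3},{"hand":0,"tx":0,"ty":0,"tz":0,"spin":0}]'; python3 -c "
from plant import get_obs
o=get_obs();print(o['moment'].round(3))"
```

```text
time: 15.45
tool_pos: [542.2, -50.6, 65.7]
tcp_rot: [3.141, -0.0, 0.128]
contact_force: [-0.5, -1.8, -0.5]
grip_width: 53.8
finger_force: 30.0
[-0.249  0.029  0.005]
time: 16.08
tool_pos: [542.2, -50.8, 65.7]
tcp_rot: [3.141, -0.0, -0.08]
contact_force: [0.1, -2.7, 0.3]
grip_width: 53.7
finger_force: 30.0
[-0.485  0.001 -0.066]
```

```bash
cat > m.py <<'E'
from plant import get_obs
o=get_obs();print("Mz",o['moment'].round(3),"tau6",o['tau'][5].round(3),"q6",o['joint_positions'][5].round(4),"yaw",o['tcp_rot'][2].round(4))
E
python3 m.py; python3 -m creep '[{"hand":0,"tx":0,"ty":0,"tz":0,"spin":2}]'|sed -n 4p; python3 m.py;python3 -m creep '[{"hand":0,"tx":0,"ty":0,"tz":0,"spin":2}]'|sed -n 4p; python3 m.py; python3 -m creep '[{"hand":0,"tx":0,"ty":0,"tz":0,"spin":0}]'|sed -n 4p; python3 m.py
```

```text
Mz [-0.485  0.001 -0.066] tau6 0.253 q6 1.4177 yaw -0.0803
contact_force: [-0.4, -3.9, 0.3]
Mz [-0.649  0.017  0.138] tau6 -0.435 q6 1.4539 yaw -0.1164
contact_force: [0.4, -4.6, -0.2]
Mz [-0.859  0.031  0.106] tau6 -0.264 q6 1.4901 yaw -0.1526
contact_force: [-0.8, -5.2, -0.3]
Mz [-1.023  0.127 -0.036] tau6 0.192 q6 1.4887 yaw -0.1514
```

```bash
for i in 1; do python3 -m creep '[{"hand":0,"tx":0,"ty":0.0005,"tz":0,"spin":0.8}]'|sed -n 4p; python3 m.py; python3 -m creep '[{"hand":0,"tx":0,"ty":0,"tz":0,"spin":0.8}]'|sed -n 4p; python3 m.py; python3 -m creep '[{"hand":0,"tx":0,"ty":0,"tz":0,"spin":0.8}]'|sed -n 4p; python3 m.py; python3 -m creep '[{"hand":0,"tx":0,"ty":0,"tz":0,"spin":0.8}]'|sed -n 4p; python3 m.py; done
```

```text
contact_force: [0.8, -2.4, -0.2]
Mz [-0.488 -0.053  0.126] tau6 -0.069 q6 1.5016 yaw -0.1653
contact_force: [-0.7, -3.3, -0.9]
Mz [-0.658 -0.045  0.188] tau6 -0.035 q6 1.516 yaw -0.1796
contact_force: [0.5, -3.7, -0.2]
Mz [-0.612  0.011  0.103] tau6 -0.024 q6 1.5301 yaw -0.1936
contact_force: [0.1, -4.2, 0.6]
Mz [-0.605 -0.102  0.167] tau6 -0.023 q6 1.5441 yaw -0.2076
```

```bash
cat >> m.py <<'E'
import sys; sys.exit(abs(o['moment'][2])>0.33)
E
m(){ python3 m.py; }
python3 -m creep '[{"hand":0,"tx":0,"ty":0.0005,"tz":0,"spin":0.6}]'|sed -n 4p; m && python3 -m creep '[{"hand":0,"tx":0,"ty":0,"tz":0,"spin":0.6}]'|sed -n 4p && m && python3 -m creep '[{"hand":0,"tx":0,"ty":0,"tz":0,"spin":0.6}]'|sed -n 4p && m && python3 -m creep '[{"hand":0,"tx":0,"ty":0,"tz":0,"spin":0.6}]'|sed -n 4p && m && python3 -m creep '[{"hand":0,"tx":0,"ty":0.0003,"tz":0,"spin":0.6}]'|sed -n 4p && m && python3 -m creep '[{"hand":0,"tx":0,"ty":0,"tz":0,"spin":0.6}]'|sed -n 4p && m && python3 -m creep '[{"hand":0,"tx":0,"ty":0,"tz":0,"spin":0.6}]'|sed -n 4p && m && python3 -m creep '[{"hand":0,"tx":0,"ty":0,"tz":0,"spin":0.6}]'|sed -n 4p && m
```

```text
contact_force: [1.6, -0.1, -0.0]
Mz [-0.076 -0.192  0.226] tau6 0.165 q6 1.5533 yaw -0.218False
```

```bash
sed -i 's/sys.exit(abs.*/sys.exit(int(abs(o["moment"][2])>0.33))/' m.py
m(){ python3 m.py; }
python3 -m creep '[{"hand":0,"tx":0,"ty":0,"tz":0,"spin":0.6}]'|sed -n 4p; m && python3 -m creep '[{"hand":0,"tx":0,"ty":0,"tz":0,"spin":0.6}]'|sed -n 4p && m && python3 -m creep '[{"hand":0,"tx":0,"ty":0,"tz":0,"spin":0.6}]'|sed -n 4p && m && python3 -m creep '[{"hand":0,"tx":0,"ty":0,"tz":0,"spin":0.6}]'|sed -n 4p && m && python3 -m creep '[{"hand":0,"tx":0,"ty":0.0003,"tz":0,"spin":0.6}]'|sed -n 4p && m && python3 -m creep '[{"hand":0,"tx":0,"ty":0,"tz":0,"spin":0.6}]'|sed -n 4p && m && python3 -m creep '[{"hand":0,"tx":0,"ty":0,"tz":0,"spin":0.6}]'|sed -n 4p && m && python3 -m creep '[{"hand":0,"tx":0,"ty":0,"tz":0,"spin":0.6}]'|sed -n 4p && m
```

```text
contact_force: [1.0, -1.3, 0.6]
Mz [-0.115 -0.206  0.314] tau6 0.189 q6 1.5636 yaw -0.2281
contact_force: [0.6, 0.6, -0.0]
Mz [ 0.005 -0.255  0.679] tau6 0.556 q6 1.5738 yaw -0.238
```

Torque rises at about 0.37 N m per hundredth of a radian, so this is the stop, and Mz is already 0.68. I'll hold here.

```bash
python3 -m creep '[{"hand":0,"tx":0,"ty":0,"tz":0,"spin":0},{"hand":0,"tx":0,"ty":0,"tz":0,"spin":0}]'|sed -n 4p; python3 m.py;python3 -m creep '[{"hand":0,"tx":0,"ty":0,"tz":0,"spin":0},{"hand":0,"tx":0,"ty":0,"tz":0,"spin":0}]'|sed -n 4p; python3 m.py
```

```text
contact_force: [3.0, 1.2, -0.0]
Mz [ 0.258 -0.263  0.639] tau6 0.587 q6 1.5734 yaw -0.2378
contact_force: [2.5, 2.8, -0.1]
Mz [ 0.463 -0.379  0.62 ] tau6 0.6 q6 1.5735 yaw -0.2381
```

```bash
python3 -m creep '[{"hand":0,"tx":0,"ty":0,"tz":0,"spin":0.2},{"hand":0,"tx":0,"ty":0,"tz":0,"spin":0}]'|sed -n 4p; python3 m.py;python3 -m creep '[{"hand":0,"tx":0,"ty":0,"tz":0,"spin":0},{"hand":0,"tx":0,"ty":0,"tz":0,"spin":0},{"hand":0,"tx":0,"ty":0,"tz":0,"spin":0},{"hand":0,"tx":0,"ty":0,"tz":0,"spin":0}]'; python3 m.py
```

```text
contact_force: [3.4, 3.1, -0.0]
Mz [ 0.632 -0.467  0.73 ] tau6 0.722 q6 1.5771 yaw -0.2416
time: 18.58
tool_pos: [542.0, -51.3, 65.7]
tcp_rot: [-3.141, -0.0, -0.242]
contact_force: [3.0, 4.9, 0.4]
grip_width: 53.5
finger_force: 30.0
Mz [ 0.839 -0.574  0.709] tau6 0.741 q6 1.5771 yaw -0.2417
```

Held at 0.72 N m for over half a second. Now let go and rise clear.

```bash
python3 -m creep '[{"hand":1,"tx":0,"ty":0,"tz":0,"spin":0},{"hand":1,"tx":0,"ty":0,"tz":0,"spin":0},{"hand":1,"tx":0,"ty":0,"tz":0,"spin":0},{"hand":1,"tx":0,"ty":0,"tz":0,"spin":0}]'; python3 -m creep '[{"hand":1,"tx":0,"ty":0,"tz":-0.015,"spin":0},{"hand":1,"tx":0,"ty":0,"tz":-0.03,"spin":0},{"hand":1,"tx":0,"ty":0,"tz":-0.05,"spin":0},{"hand":1,"tx":0,"ty":0,"tz":-0.04,"spin":0},{"hand":1,"tx":0,"ty":0,"tz":0,"spin":0}]'
python3 - <<'E'
from plant import cams
from h import *
s=cams.capture("scene")
cv2.imwrite("pics/c7.png",crop(s,245,130,70,75,8)[:600,:560])
E
```

```text
time: 19.08
tool_pos: [541.8, -51.6, 65.6]
tcp_rot: [3.141, 0.0, -0.242]
contact_force: [-0.4, -0.3, 0.1]
grip_width: 88.8
finger_force: 0.0
time: 19.7
tool_pos: [543.8, -51.8, 205.2]
tcp_rot: [3.141, -0.009, -0.242]
contact_force: [0.3, -0.7, 0.1]
grip_width: 91.6
finger_force: 0.0
```

View pics/c7.png

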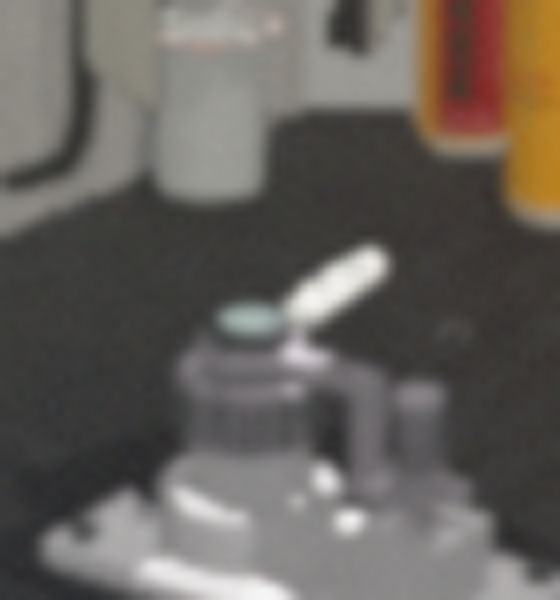

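The crop shows the pin upright and home with its head at (420,430), the arm against it, and the gripper well clear. I'm handing the job in.

```bash
python3 -c "
from plant import close_job
print(close_job())"
```

```text
the job is handed in; nothing more can be done
None
```

I put the holding pin fully home through the fork, turned the ring clockwise to its stop, held it at about 0.7 N m for over half a second, released it, and handed the job in at about 20 s; no verdict came back, and I could not measure the ring's final angle to the barrel directly.

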